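# Hold the service key turned on the coffee machine's control box

## Robot

A 7-joint arm with a two-finger parallel gripper is mounted at the origin on a cart in front of the work surface, level with it; the furniture and walls round the work are solid. World frame = base frame: x ahead of the robot, y to its left, z up, the work surface at z = 0. Lengths are in m, angles in rad, forces in N, time in s.
With the tool pointing down it reaches from about 0.35 to 0.775 m from the base axis. Payload 3.1 kg.
Tool frame: the origin (TCP) lies at the very end of the fingers, on their centre line; the grasp point (between the pads) lies 19 mm behind it (grip_depth is the distance from the TCP to the grasp point, in m); z points along the fingers, y is the line along which they close (so a half turn about z gives the same grasp; the last joint's range is limited). The gripper opens to 85 mm and grips with 20 to 120 N. Pads are 22 mm wide; open, the fingers measure 114 mm over their backs; the gripper's body (76 mm by 85 mm) begins 54 mm behind the grasp point. The pads swing forward as they close: fully open they stand 13 mm farther back than shut.
Start: joints at [-1.365, 0.311, 0.014, 1.512, -0.004, 1.319, -0.027], TCP at [0.135, 0.533, 0.231] pointing down, gripper open.
Joint ranges: [-2.7, 2.7], [-0.3, 1.91], [-1.27, 1.3], [0.12, 2.57], [-1.44, 4.58], [0.2, 2.03], [-3.05, 3.05]. Speed limits (rad/s): [2.79, 2.79, 3.14, 3.14, 3.14, 3.14, 3.14].

## Interface

Orientations are given as [roll, pitch, yaw] about the fixed x, y, z axes, in that order (R = Rz(yaw) Ry(pitch) Rx(roll)).
In Python, from cell import * gives the robot as it stands.
- The arm moves only by the tool carry_out, never from a script. Its argument "series" is one flat list of numbers, 6 for each row, row after row: the shift along the world's x, y, z in m, then the turn, a rotation vector about the world's x, y, z in units of 5 degrees (1.0 is 5 degrees). A call has 1 to 8 rows; each row shifts and turns the commanded pose from where the row before left it; what a row does not reach is not made up. A row lasts 1/12 s, in which the tool goes at most 41.7 mm and 7.16 degrees, less where a joint would pass 70% of its speed; a pose out of reach is approached as far as the arm can. A call is refused whole if a number of a shift passes 0.0417 or a number of a turn 1, either way. A call with a gripper value outside its range is refused whole. "fingers" is the closure, from 0 (fully open) to 1 (shut), set as the call begins (left out, the last holds). The fingers move at their own pace and stop on an object; "squeeze" is the grip in N (left out, the last holds). Time passes only in rows, so rows that do not move let the fingers close. It gives the time, the measured TCP pose, the force, the opening and the grip force at its end, in the units of the state.
- sense(): the state, without advancing time (a new reading comes with each control period).
- grab_frame(name): name is "scene" or "top" or "wrist"; returns a dict with "frame" (400x640x3 uint8, red, green, blue), "intrinsics" (3x3 intrinsics, pixels), "cam_to_world" (4x4, takes a point from camera to world coordinates); the wrist camera has in their place "hand_eye" (4x4, takes a point from camera to tool coordinates, whose origin is the TCP and whose axes are the flange's). Camera axes: x right, y up, looking along -z (the intrinsics and any distortion apply to the point x, -y, -z); pixel columns grow to the right and rows downward; lengths in m; the calibration is good to about 2 mm. A picture is of the moment at which its call begins: read the wrist's pose just before it. There is no depth.
- finish_job(): hands the job in; it is judged then, once.
Trained networks look in a picture, given as the dict that the camera call returned (one of the last four; its "shot" number tells which), for a name from the list of things; names that differ only in an ending like _2 or _b are one class to them, and where a whole thing is asked for, a point or a joint stands for the part that bears it (a point fixed in the world has none). Each returns a list of dicts, best first, with "score" (0 to 1); they miss things now and then, are a little off and sometimes report something else, mostly with a low value. They report only what shows in the picture. A call takes as long as a camera call.
- spot_in(picture, label): "bbox" ([centre column, centre row, width, height] in pixels, round what is visible of it).
- outline_of(picture, label): "pixels" (400x640 bool, what is visible of it) and "bbox" ([centre column, centre row, width, height] in pixels, round what is visible of it).
- pinpoint(picture, label): "location" ([column, row] in pixels: a listed point, or the origin of a listed thing).
The state is a dict: "time": time; "qpos": joint angles; "dq": joint speeds; "joint_torque": joint torques, N m; "eef_pos": TCP position; "orientation": TCP orientation; "ft_force": force on the tool from outside, world axes, zero at the start; "ft_torque": the same for the moment, N m; "opening": opening from 0.0 (shut) to 1.0 (fully open); "grasp_force": force on a finger pad.
Only numpy, scipy, OpenCV 4.12 (cv2) and the standard library are available. Lean on these libraries where they do the work, as an engineer would, in place of code of your own. Each camera call takes 0.05 s, during which the arm holds its last target. There are 200 camera calls.

## Task

Start the coffee machine's flushing test at its control box: first flip the isolator toggle over to on (leaning to the side with the short black bar), then take the key from its wooden stand and push it into the key switch, past the stiff pins, until its collar sits down on the lock plate. Then turn the key clockwise (seen from above) about a quarter turn, as far as it goes, and keep it there: the switch springs back when let go, so finish with the gripper still holding the key turned, with the toggle left on. Leave the espresso cups and the bell where they are.

Things in the scene. Friction and masses are not known exactly. Their poses are not given: they have to be found in the camera images.
- control_box: fixed flat metal box, 120 (x) x 220 (y) x 60 mm high, grey with an aluminium top; origin at the centre of its underside. Its x points to its back, away from the robot, give or take its yaw. On its top the toggle stands 60 mm to +y and the key switch 60 mm to -y of its middle; a small lens 7 mm high at x +28, y 0 mm
- toggle_tip (a point): centre of the round end of the isolator's steel toggle, a bat lever 50 mm from pivot to this point, 8 mm thick below and 13 mm in its upper half. The pivot is on the box at x 0, y +60, z +66 mm; it swings in the box's x-z plane, 0.5 rad either side of upright. Its frame tilts with the lever
- isolator (a joint): angle of the toggle, rad: 0 off (leaning to the box's -x, the front), 1.0 on (leaning to +x, where a short black bar lies on the box top). Past upright it falls over by itself and stays; a sideways push of 1 to 2 N at its upper half moves it
- keyhole (a point): centre of the keyhole's mouth, on the upper face of the fixed square lock plate (50 x 50 x 6 mm, its top 66 mm above the worktop); axes as the box's. The slot goes straight down, 16.5 mm along the box's x and 7.5 mm along y, with a bevel 3.5 mm wide all round its mouth. Two pairs of sticky pins narrow it from both sides, 17 and 23 mm down; passing each pair takes 5 to 15 N. Room for 32 mm of key
- barrel (a joint): angle of the lock's turning barrel under the plate, rad: 0 at rest, its slot (16.5 x 6.5 mm) in line with the plate's; grows clockwise seen from above to a stop at 1.45. A spring turns it back (0.02 Nm at 0, 0.07 Nm at the stop). The key has about 0.1 rad of play in it, can turn only with its collar within 4 mm of the plate, and cannot be pulled out while turned
- key_bow (a point): centre of the loose key's grip, a black upright plate 30 mm along the key's x, 9 mm thick along its y, 30 mm high. The key (60 g) stands upright, bit down: under the grip a stem 8 mm thick and 8 mm long, then a round collar, then a thin round neck, then the bit. Its tip is 57 mm below this point. Half a turn about z makes no difference. With the key home this point is 27 mm above the keyhole
- key_seat (a point): centre of the underside of the key's collar (22 mm diameter, 4 mm thick), 27 mm under key_bow; it lies on the lock plate when the key is home. Axes as the key's. Below it the round neck is 10 mm long and 6 mm thick, then the flat bit 14 mm along x, 5 mm along y, 20 mm high
- key_stand: fixed wooden block 60 x 60 mm (66 at its foot), 45 mm high, origin at the centre of its underside; the key hangs by its collar in the round hole (18 mm) in its top, 30 mm deep in it
- espresso_cup_0: white espresso cup, 59 x 83 x 52 mm, loose, origin at the centre of its underside; to be left alone
- espresso_cup_1: another such cup; to be left alone
- counter_bell: chrome counter bell, 85 mm wide, 60 mm high, loose, origin at the centre of its underside; to be left alone

How it is judged:
On the way, in this order (a step that is already met when the one before it is completed fails the run):
1. the toggle is on, the barrel unturned (value of joint isolator above 0.85 rad and value of joint barrel below 0.3 rad), for 0.2 s.
2. the key is home in the key switch, not yet turned (horizontal distance between key_seat and keyhole below 0.004 m and z of key_seat in the frame of keyhole below 0.004 m and value of joint barrel below 0.3 rad), for 0.1 s.
At the end, for the whole second after the job is handed in: The toggle is on (past 0.85 rad), the key's collar lies within 4 mm above the lock plate and 4 mm of the keyhole's centre, the barrel is turned past 1.25 rad, and the fingers still hold the key (over 2 N) (value of joint isolator above 0.85 rad and value of joint barrel above 1.25 rad and horizontal distance between key_seat and keyhole below 0.004 m and z of key_seat in the frame of keyhole below 0.004 m and contact force between the fingers and key above 2 N); the arm keeps its last pose, push and grip.
It fails at once if an espresso cup or the bell is shifted by more than 30 mm (distance of any of espresso_cup_0, espresso_cup_1, counter_bell from where it was at the start of the episode above 0.03 m).
It also fails if it takes over 64 s, if anything falls off the work surface, if the arm or the gripper's body presses on something with over 40 N, if the wrist force passes 120 N, or if a joint passes its speed limit or range.

## Working session

There is one attempt and no reset: what is moved stays moved. The work goes in short steps, Python scripts to look and compute and a tool call to move; the robot and the scene stay as the last step left them, time stands still between calls to the robot, and variables do not carry over. Pictures are saved under pics/ and viewed, at most 10 in all, crops included, and the job is handed in when it is done.

Besides the shell and the picture viewer there is one more tool, called after "Call:" by a JSON object that holds its "api" and its "payload", one argument or row to a line. carry_out: Moves the arm, as the interface text tells. Its arguments: {"type":"object","properties":{"series":{"type":"array","items":{"type":"number"}},"fingers":{"type":"number"},"squeeze":{"type":"number"}},"required":["series"]}

```bash
mkdir -p pics; cat > h.py <<'E'
from cell import *
import numpy as np, cv2
from scipy.spatial.transform import Rotation as R
def cam(p,s=None):
    if "cam_to_world" in p: return np.array(p["cam_to_world"])
    T=np.eye(4);T[:3,:3]=R.from_euler('xyz',s["orientation"]).as_matrix();T[:3,3]=s["eef_pos"]
    return T@np.array(p["hand_eye"])
def ray(p,px,s=None):
    K=np.array(p["intrinsics"]);d=np.linalg.inv(K)@[px[0],px[1],1.];T=cam(p,s)
    return T[:3,3],T[:3,:3]@[d[0],-d[1],-d[2]]
def atz(p,px,z,s=None):
    o,d=ray(p,px,s);return o+d*(z-o[2])/d[2]
def proj(p,X,s=None):
    T=cam(p,s);c=T[:3,:3].T@(np.array(X)-T[:3,3]);u=np.array(p["intrinsics"])@[c[0],-c[1],-c[2]];return u[:2]/u[2]
def tri(rays):
    A=0;b=0
    for o,d in rays:
        d=d/np.linalg.norm(d);P=np.eye(3)-np.outer(d,d);A=A+P;b=b+P@o
    return np.linalg.solve(A,b)
def save(p,n,box=None,f=1):
    im=p["frame"][:,:,::-1]
    if box: im=im[box[1]:box[3],box[0]:box[2]]
    cv2.imwrite("pics/"+n,cv2.resize(im,None,fx=f,fy=f,interpolation=cv2.INTER_CUBIC))
E
python3 - <<'E'
from h import *
np.set_printoptions(precision=4,suppress=True)
s=sense();print({k:s[k] for k in("time","eef_pos","orientation","opening","ft_force")})
P={n:grab_frame(n) for n in("scene","top")}
save(P["top"],"top.png");save(P["scene"],"scene.png")
for l in "control_box toggle_tip keyhole key_bow key_seat key_stand espresso_cup_0 counter_bell".split():
    rs=[]
    for n in P:
        q=pinpoint(P[n],l)
        print(l,n,[(np.round(x["location"],1),round(x["score"],2)) for x in q[:3]])
        if q: rs.append(ray(P[n],q[0]["location"]))
    if len(rs)==2: print("   tri",tri(rs))
E
```

```text
{'time': 0.0, 'eef_pos': array([0.1347, 0.5325, 0.2302]), 'orientation': array([-3.1392,  0.0001,  2.8939]), 'opening': 1.002728672845898, 'ft_force': array([ 0.8448, -0.6424, -0.2616])}
control_box scene [(array([314.4, 216.1]), 0.58)]
control_box top [(array([311.2, 205.7]), 0.84)]
   tri [0.5246 0.1    0.0115]
toggle_tip scene [(array([295. , 190.3]), 0.53)]
toggle_tip top [(array([295.1, 214.2]), 0.35)]
   tri [0.4875 0.1467 0.1145]
keyhole scene [(array([332.7, 203.7]), 0.65)]
keyhole top [(array([332.9, 195.7]), 0.89)]
   tri [0.5478 0.038  0.0767]
key_bow scene [(array([381.6, 260.2]), 0.7), (array([315.7, 218.5]), 0.66), (array([388.7, 257.3]), 0.43)]
key_bow top [(array([410. , 231.2]), 0.41)]
   tri [ 0.4444 -0.2028  0.0535]
key_seat scene [(array([317.1, 218.8]), 0.69), (array([387.1, 263.3]), 0.49)]
key_seat top [(array([404.7, 234.5]), 0.59)]
   tri [ 0.3832 -0.1057  0.208 ]
key_stand scene [(array([382.5, 274. ]), 0.62)]
key_stand top [(array([404.8, 231.8]), 0.78)]
   tri [ 0.4473 -0.2037 -0.0026]
espresso_cup_0 scene [(array([358. , 254.6]), 0.9), (array([393.4, 217.9]), 0.73)]
espresso_cup_0 top [(array([374.1, 165.7]), 0.61), (array([374.2, 227.6]), 0.53)]
   tri [ 0.6475 -0.0742 -0.1334]
counter_bell scene [(array([220.4, 202.5]), 0.57), (array([356.9, 255.8]), 0.26)]
counter_bell top [(array([210.9, 238.9]), 0.73)]
   tri [ 0.4085  0.4236 -0.0094]
```

View pics/top.png

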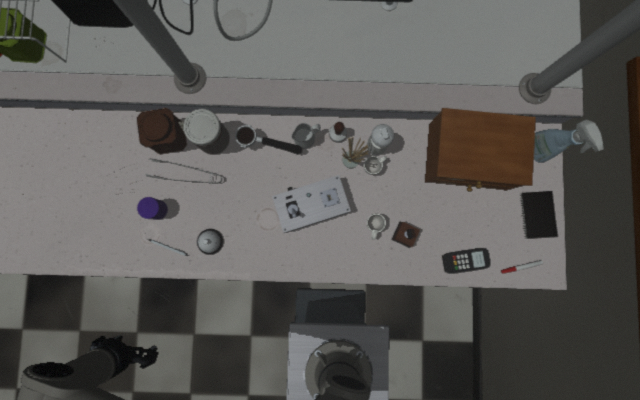

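View pics/scene.png

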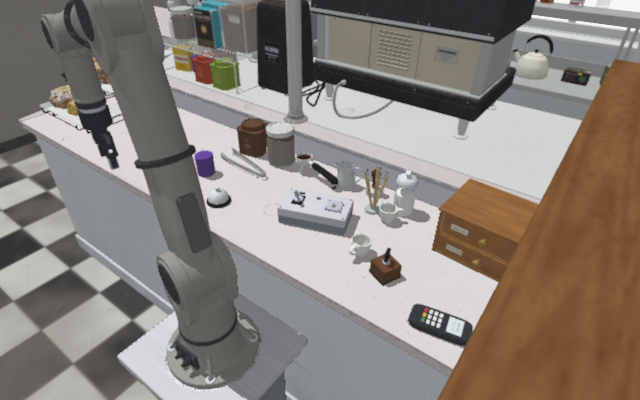

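The top view shows the box near (313,205), the stand with the key near (406,233), a cup just left of it near (377,222), and the bell near (209,241). The scene view agrees. The box yaw is about +0.35 rad. I'll move over the box for a close look.

Call:
{"api": "carry_out", "payload": {
  "series": [0.025, -0.03, 0.006, 0, 0, 0.6, 0.025, -0.03, 0.006, 0, 0, 0.6, 0.025, -0.03, 0.006, 0, 0, 0.6, 0.025, -0.03, 0.006, 0, 0, 0.6, 0.025, -0.03, 0.006, 0, 0, 0.6, 0.025, -0.03, 0.006, 0, 0, 0.6, 0.025, -0.03, 0.006, 0, 0, 0.6, 0.025, -0.03, 0.006, 0, 0, 0.6],
  "fingers": 1
}}

```text
time: 1.57
eef_pos: [0.3358, 0.2916, 0.2799]
orientation: [3.141, 0.001, -2.968]
ft_force: [1.4, 0.4, 0.0]
opening: -0.0
grasp_force: 0.0
```

Call:
{"api": "carry_out", "payload": {
  "series": [0.025, -0.03, 0.006, 0, 0, 0.6, 0.025, -0.03, 0.006, 0, 0, 0.6, 0.025, -0.03, 0.006, 0, 0, 0.6, 0.025, -0.03, 0.006, 0, 0, 0.6, 0, 0, 0, 0, 0, 0]
}}

```text
time: 1.98
eef_pos: [0.4407, 0.164, 0.305]
orientation: [-3.135, 0.005, -2.775]
ft_force: [0.2, -1.2, 0.7]
opening: 0.003
grasp_force: 0.0
```

```bash
cat > look.py <<'E'
from h import *
import sys
np.set_printoptions(precision=4,suppress=True)
s=sense();print(s["time"],s["eef_pos"],s["orientation"],s["opening"],s["ft_force"])
p=grab_frame("wrist");save(p,sys.argv[1])
for a in sys.argv[2:]:
    l,z=a.split(":")
    print(l,[(np.round(x["location"],1),round(x["score"],2),atz(p,x["location"],float(z),s)) for x in pinpoint(p,l)[:2]])
E
python3 look.py w1.png control_box:0 toggle_tip:.11 keyhole:.066 key_bow:.075 key_seat:.048 ; python3 -c "
from h import *;p=grab_frame('wrist');print(p['hand_eye'].round(3),p['intrinsics'])"
```

```text
1.9833 [0.4407 0.164  0.305 ] [-3.1351  0.0049 -2.7752] 0.0027690099320677565 [ 0.1802 -1.1668  0.6852]
control_box [(array([259.5, 197.4]), 0.73, array([0.5279, 0.102 , 0.    ])), (array([200.5, 213.6]), 0.56, array([0.5834, 0.028 , 0.    ]))]
toggle_tip [(array([289.5, 209.4]), 0.66, array([0.4898, 0.1461, 0.11  ]))]
keyhole [(array([204.6, 213.4]), 0.63, array([0.5494, 0.0489, 0.066 ]))]
key_bow []
key_seat [(array([17.4, 49.7]), 0.77, array([ 0.4422, -0.2056,  0.048 ]))]
[[ 0.     0.954  0.3    0.077]
 [ 1.     0.    -0.     0.   ]
 [-0.     0.3   -0.954 -0.143]
 [ 0.     0.     0.     1.   ]] [[321.4463207    0.         319.55074388]
 [  0.         321.4463207  201.56739406]
 [  0.           0.           1.        ]]
```

View pics/w1.png

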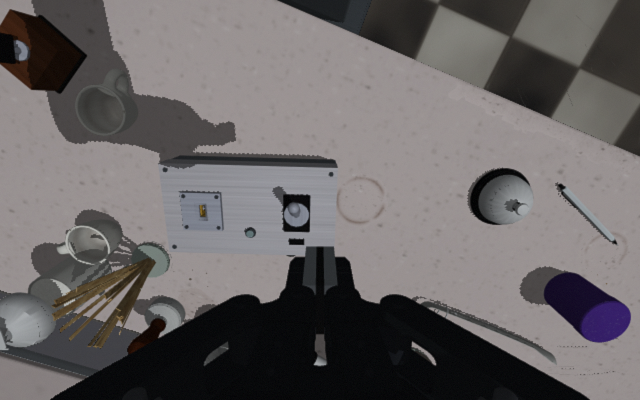

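The view shows the toggle ball at (293,209), keyhole at (203,211), black bar at (297,241), lens at (249,232) and front top edge running from (160,162) to (337,162).

```bash
python3 - <<'E'
from h import *
np.set_printoptions(precision=4,suppress=True)
s=sense();p=grab_frame("wrist")
k=atz(p,(203,211),.066,s);pl=atz(p,(201.7,211),.066,s);t=atz(p,(292.5,209),.11,s);lens=atz(p,(249,232),.067,s);bar=atz(p,(297,241),.063,s)
a=atz(p,(163,167),.06,s);b=atz(p,(337,167),.06,s)
print(k,pl,t,lens,bar)
d=b-a;print("edge",a,b,np.linalg.norm(d),np.arctan2(-d[0],d[1]))
# fit box pose from kp: model in box xy
M=np.array([[0,-60],[-24,60],[28,0]])/1000.;W=np.array([k[:2],t[:2],lens[:2]])
mc=M-M.mean(0);wc=W-W.mean(0)
th=np.arctan2((mc[:,0]*wc[:,1]-mc[:,1]*wc[:,0]).sum(),(mc*wc).sum())
Rm=np.array([[np.cos(th),-np.sin(th)],[np.sin(th),np.cos(th)]]);c=W.mean(0)-Rm@M.mean(0)
print("yaw",th,"c",c,"res",W-(M@Rm.T+c))
for n,m in dict(pre=(-.065,.06),push=(-.005,.06),hole=(0,-.06)).items():print(n,Rm@m+c)
E
```

```text
[0.5388 0.0607 0.066 ] [0.5394 0.0592 0.066 ] [0.4792 0.1615 0.11  ] [0.5438 0.123  0.067 ] [0.5344 0.1845 0.063 ]
edge [ 0.505  -0.0013  0.06  ] [0.4257 0.195  0.06  ] 0.21173798426476476 0.38388054400562915
yaw 0.3358934853157526 c [0.5194 0.1146] res [[-0.0003  0.0027]
 [ 0.0023 -0.0019]
 [-0.002  -0.0009]]
pre [0.4382 0.1498]
push [0.4949 0.1696]
hole [0.5391 0.058 ]
```

The arm was still settling between the two shots, so I'll re-measure.

```bash
cat > box.py <<'E'
from h import *
np.set_printoptions(precision=4,suppress=True)
grab_frame("wrist");s=sense();p=grab_frame("wrist");save(p,"w2.png",(140,140,360,270),3)
print(s["time"],s["eef_pos"],s["orientation"],abs(s["dq"]).max())
W=[]
for l,z in(("keyhole",.066),("toggle_tip",.11)):
    q=pinpoint(p,l)[0];W.append(atz(p,q["location"],z,s));print(l,q["location"],q["score"],W[-1])
E
python3 box.py
```

```text
2.4333 [0.4341 0.1744 0.3031] [ 3.1413 -0.0004 -2.7583] 0.008825656638786927Traceback (most recent call last):
  File "box.py", line 7, in <module>
    q=pinpoint(p,l)[0];W.append(atz(p,q["location"],z,s));print(l,q["location"],q["score"],W[-1])
      ~~~~~~~~~~~~~^^^
IndexError: list index out of range
```

View pics/w2.png

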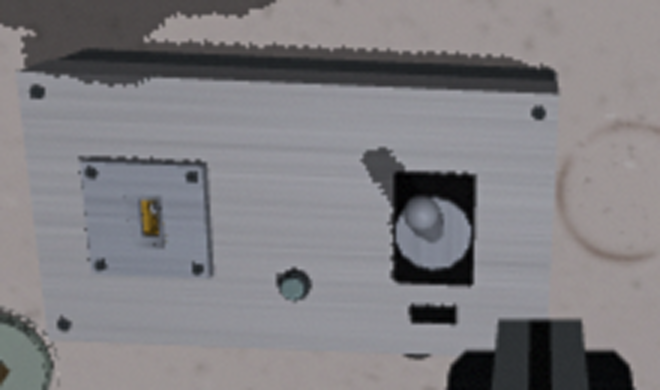

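Settled view, in full-image pixels: keyhole (190,213.5), plate centre (189,212), toggle ball (281,211), lens (238,235.5), front edge (147,163.5)–(326,171.5).

```bash
cat > fit.py <<'E'
from h import *
np.set_printoptions(precision=4,suppress=True)
s=sense();p=grab_frame("wrist");print(s["eef_pos"],s["orientation"])
k=atz(p,(190,213),.066,s);t=atz(p,(281,211),.11,s);lens=atz(p,(238,235.5),.067,s)
a=atz(p,(147,163.5),.06,s);b=atz(p,(326,171.5),.06,s)
print(k,t,lens)
d=b-a;print("edge",a,b,np.linalg.norm(d),np.arctan2(-d[0],d[1]))
# fit box pose from kp: model in box xy
M=np.array([[0,-60],[-24,60],[28,0],[-60,-110],[-60,110]])/1000.;W=np.array([k[:2],t[:2],lens[:2],a[:2],b[:2]])
mc=M-M.mean(0);wc=W-W.mean(0)
th=np.arctan2((mc[:,0]*wc[:,1]-mc[:,1]*wc[:,0]).sum(),(mc*wc).sum())
Rm=np.array([[np.cos(th),-np.sin(th)],[np.sin(th),np.cos(th)]]);c=W.mean(0)-Rm@M.mean(0)
print("yaw",th,"c",c,"res",W-(M@Rm.T+c))
for n,m in dict(pre=(-.065,.06),push=(-.005,.06),hole=(0,-.06)).items():print(n,Rm@m+c)
for l,z in(("keyhole",.066),("control_box",0),("toggle_tip",.11)):
    print(l,[(x["location"],x["score"],atz(p,x["location"],z,s)) for x in pinpoint(p,l)[:1]])
E
python3 fit.py
```

```text
[0.4344 0.1739 0.3032] [ 3.1415 -0.0002 -2.7594]
[0.5481 0.045  0.066 ] [0.4869 0.1494 0.11  ] [0.5544 0.1102 0.067 ]
edge [ 0.5086 -0.0216  0.06  ] [0.4367 0.1838 0.06  ] 0.21753491271283398 0.33657396686854985
yaw 0.3367414388942988 c [0.5288 0.101 ] res [[-0.0005  0.0006]
 [ 0.0005 -0.0003]
 [-0.0008 -0.0001]
 [-0.      0.001 ]
 [ 0.0008 -0.0013]]
pre [0.4477 0.1362]
push [0.5043 0.156 ]
hole [0.5487 0.0444]
keyhole [([190.1, 209.7], 0.84, array([0.5438, 0.044 , 0.066 ]))]
control_box [([249.9, 199.8], 0.84, array([0.5281, 0.103 , 0.    ]))]
toggle_tip [([277.4, 210.7], 0.55, array([0.4881, 0.1456, 0.11  ]))]
```

Fit residuals are about 1 mm: box yaw 0.337, keyhole (0.5487, 0.0444). Next I'll push the toggle with shut fingers.

Call:
{"api": "carry_out", "payload": {
  "series": [0.002, -0.02, -0.026, 0, 0, 0, 0.002, -0.02, -0.026, 0, 0, 0, 0, 0, -0.038, 0, 0, 0, 0, 0, -0.038, 0, 0, 0, 0, 0, -0.038, 0, 0, 0, 0, 0, -0.038, 0, 0, 0, 0, 0, 0, 0, 0, 0, 0, 0, 0, 0, 0, 0]
}}

```text
time: 3.4
eef_pos: [0.4374, 0.1326, 0.0983]
orientation: [-3.141, -0.005, -2.761]
ft_force: [0.7, 0.2, 0.4]
opening: -0.0
grasp_force: 0.0
```

Call:
{"api": "carry_out", "payload": {
  "series": [0.0142, 0.005, 0, 0, 0, 0, 0.0142, 0.005, 0, 0, 0, 0, 0.0142, 0.005, 0, 0, 0, 0, 0.0142, 0.005, 0, 0, 0, 0, 0.0142, 0.005, 0, 0, 0, 0, 0, 0, 0, 0, 0, 0, 0, 0, 0, 0, 0, 0]
}}

```text
time: 3.98
eef_pos: [0.512, 0.1589, 0.102]
orientation: [-3.141, 0.005, -2.761]
ft_force: [-0.5, -0.2, 1.0]
opening: -0.0
grasp_force: 0.3
```

Call:
{"api": "carry_out", "payload": {
  "series": [-0.0142, -0.005, 0, 0, 0, 0, -0.0142, -0.005, 0, 0, 0, 0, -0.0142, -0.005, 0.0, 0, 0, 0, 0, 0, 0.038, 0, 0, 0, 0, 0, 0.038, 0, 0, 0, 0, 0, 0.038, 0, 0, 0, 0, 0, 0.038, 0, 0, 0, 0, 0, 0.038, 0, 0, 0]
}}

```text
time: 4.65
eef_pos: [0.4671, 0.143, 0.293]
orientation: [3.141, 0.005, -2.761]
ft_force: [0.8, 0.6, 0.0]
opening: -0.001
grasp_force: 0.0
```

Call:
{"api": "carry_out", "payload": {
  "series": [0.002, -0.037, 0, 0, 0, 0, 0.002, -0.037, 0, 0, 0, 0, 0.002, -0.037, 0, 0, 0, 0, 0.002, -0.037, 0, 0, 0, 0, 0.002, -0.037, 0, 0, 0, 0, 0.002, -0.037, 0, 0, 0, 0, 0, -0.037, 0, 0, 0, 0, 0, -0.037, -0.01, 0, 0, 0],
  "fingers": 0.5
}}

```text
time: 5.32
eef_pos: [0.4805, -0.1552, 0.2828]
orientation: [-3.138, 0.008, -2.761]
ft_force: [0.7, 0.8, -0.9]
opening: 0.502
grasp_force: 0.0
```

Call:
{"api": "carry_out", "payload": {
  "series": [0, -0.037, -0.02, 0, 0, 0, 0, 0, -0.02, 0, 0, 0, 0, 0, 0, 0, 0, 0, 0, 0, 0, 0, 0, 0, 0, 0, 0, 0, 0, 0]
}}

```text
time: 5.73
eef_pos: [0.4804, -0.1883, 0.2412]
orientation: [-3.141, 0.003, -2.759]
ft_force: [0.6, 1.0, 0.1]
opening: 0.501
grasp_force: 0.0
```

```bash
cat >> h.py <<'E'
E
python3 - <<'E'
from h import *
np.set_printoptions(precision=4,suppress=True)
s=sense();p=grab_frame("wrist");print(s["eef_pos"],s["orientation"],abs(s["dq"]).max(),s["opening"])
for l,z in(("key_bow",.076),("key_seat",.049),("key_stand",0)):
    print(l,[(x["location"],x["score"],atz(p,x["location"],z,s)) for x in pinpoint(p,l)[:2]])
q=spot_in(p,"key_stand");print(q)
b=q[0]["bbox"] if q else [320,150,100,100]
x,y=int(b[0]),int(b[1]);x0=max(0,x-110);y0=max(0,y-100)
print(x0,y0);save(p,"w3.png",(x0,y0,x0+240,y0+200),3)
sc=grab_frame("scene");q=pinpoint(sc,"toggle_tip");print([(proj(sc,(.5288+.06*-.330+.944*d,.101+.06*.944+.33*d,.11))) for d in(-.024,.024)],q[:2])
E
```

```text
[ 0.4804 -0.1883  0.2412] [-3.1407  0.0034 -2.7586] 0.014641376488280154 0.5006636224320364
key_bow [([318.0, 138.4], 0.66, array([ 0.4417, -0.2053,  0.076 ]))]
key_seat [([316.2, 135.4], 0.55, array([ 0.4425, -0.2071,  0.049 ]))]
key_stand [([319.0, 133.4], 0.61, array([ 0.4441, -0.2035,  0.    ]))]
[{'bbox': [318.1, 134.9, 76.5, 83.0], 'score': 0.72}]
208 34
[array([295.0465, 191.2889]), array([300.1423, 183.2615])] [{'location': [299.9, 182.1], 'score': 0.43}]
```

View pics/w3.png

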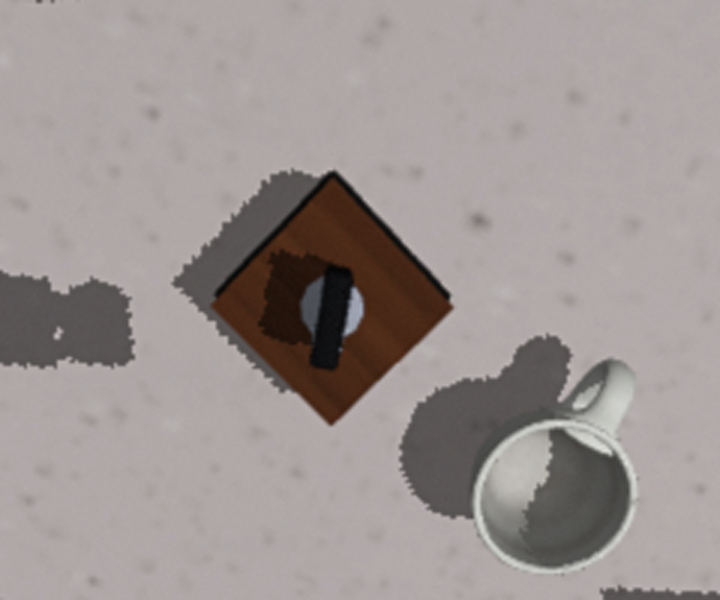

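The toggle reads on. In the crop the grip plate runs from (338,267) to (324,368), and the cup at (555,495) is clear of the fingers. Next: the key's yaw and centre.

```bash
python3 - <<'E'
from h import *
np.set_printoptions(precision=4,suppress=True)
s=sense();p=grab_frame("wrist")
g=p["frame"].max(2)[119:161,305:335]
m=(g<38).astype(np.uint8);n,L,st,ce=cv2.connectedComponentsWithStats(m);i=1+st[1:,4].argmax()
c=np.argwhere(L==i)[:,::-1].astype(np.float32)
r=cv2.minAreaRect(c);print(r,st[i])
B=cv2.boxPoints(r)+[305,119];e=sorted([(np.linalg.norm(B[j]-B[(j+1)%4]),j) for j in range(4)])
m1=[(B[j]+B[(j+1)%4])/2 for _,j in e[:2]]
for z in(.091,.08):
    a,b=[atz(p,x,z,s) for x in m1];d=b-a;print(z,(a+b)/2,np.linalg.norm(d),"yaw",np.arctan2(d[1],d[0]))
print("tool yaw",s["orientation"][2])
E
```

```text
((13.480292320251465, 21.670804977416992), (10.507210731506348, 34.998565673828125), 6.581944465637207) [  7   4  14  36 318]
0.091 [ 0.4409 -0.2054  0.091 ] 0.03113217040396061 yaw -2.8768891401273233
0.08 [ 0.4421 -0.2049  0.08  ] 0.032305299232146326 yaw -2.876889140127324
tool yaw -2.7598161261788254
```

Call:
{"api": "carry_out", "payload": {
  "series": [-0.0195, -0.0085, -0.02, 0, 0, -0.67, -0.0195, -0.0085, -0.02, 0, 0, -0.67, 0, 0, -0.02, 0, 0, 0, 0, 0, -0.02, 0, 0, 0, 0, 0, -0.02, 0, 0, 0, 0, 0, 0, 0, 0, 0, 0, 0, 0, 0, 0, 0]
}}

```text
time: 6.72
eef_pos: [0.4396, -0.2061, 0.139]
orientation: [3.14, -0.002, -2.878]
ft_force: [-0.2, 0.6, -0.3]
opening: 0.501
grasp_force: 0.0
```

```bash
python3 - <<'E'
from h import *
np.set_printoptions(precision=4,suppress=True)
s=sense();p=grab_frame("wrist");print(s["eef_pos"],s["orientation"],abs(s["dq"]).max())
save(p,"w4.png",(200,120,440,320),3)
for l,z in(("key_bow",.072),("key_seat",.045)):
    print(l,[(x["location"],x["score"],atz(p,x["location"],z,s)) for x in pinpoint(p,l)[:2]])
g=p["frame"].max(2);print(proj(p,[.4418,-.205,.087],s))
E
```

```text
[ 0.4396 -0.2061  0.139 ] [ 3.1405 -0.002  -2.878 ] 0.04871465087144186
key_bow [([320.9, 220.7], 0.96, array([ 0.442 , -0.2041,  0.072 ]))]
key_seat [([320.7, 207.6], 0.79, array([ 0.4414, -0.2043,  0.045 ]))]
[319.7935 228.2334]
```

View pics/w4.png

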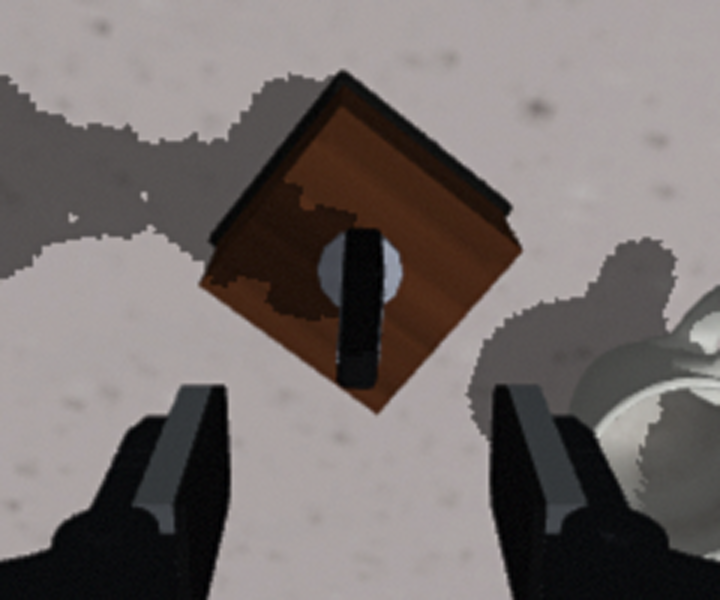

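The key sits centred between the fingers and aligned with them, at (0.442,-0.204). The cup, lower right, is outside the finger path. Now I'll descend and grip.

Call:
{"api": "carry_out", "payload": {
  "series": [0.001, 0.001, -0.02, 0, 0, 0, 0.001, 0, -0.02, 0, 0, 0, 0, 0, -0.02, 0, 0, 0, 0, 0, -0.015, 0, 0, 0, 0, 0, -0.009, 0, 0, 0, 0, 0, 0, 0, 0, 0, 0, 0, 0, 0, 0, 0]
}}

```text
time: 7.45
eef_pos: [0.4429, -0.2058, 0.0562]
orientation: [-3.141, 0.001, -2.878]
ft_force: [0.8, -0.7, 0.2]
opening: 0.503
grasp_force: 0.0
```

Call:
{"api": "carry_out", "payload": {
  "series": [0, 0, 0, 0, 0, 0, 0, 0, 0, 0, 0, 0, 0, 0, 0, 0, 0, 0, 0, 0, 0, 0, 0, 0, 0, 0, 0, 0, 0, 0, 0, 0, 0, 0, 0, 0, 0, 0, 0, 0, 0, 0],
  "fingers": 1,
  "squeeze": 80
}}

```text
time: 8.03
eef_pos: [0.4432, -0.2059, 0.0566]
orientation: [-3.141, 0.002, -2.878]
ft_force: [-0.1, 0.2, 5.7]
opening: 0.09
grasp_force: 78.2
```

Call:
{"api": "carry_out", "payload": {
  "series": [0, 0, 0.02, 0, 0, 0, 0, 0, 0.03, 0, 0, 0, 0, 0, 0.035, 0, 0, 0, 0, 0, 0.035, 0, 0, 0, 0, 0, 0, 0, 0, 0]
}}

```text
time: 8.45
eef_pos: [0.4465, -0.208, 0.1821]
orientation: [-3.134, 0.011, -2.878]
ft_force: [0.8, -2.0, -0.1]
opening: 0.093
grasp_force: 78.6
```

Call:
{"api": "carry_out", "payload": {
  "series": [0.0132, 0.0313, 0, 0, 0, 0.1, 0.0132, 0.0313, 0, 0, 0, 0.1, 0.0132, 0.0313, 0, 0, 0, 0.1, 0.0132, 0.0313, 0, 0, 0, 0.1, 0.0132, 0.0313, 0, 0, 0, 0.1, 0.0132, 0.0313, 0, 0, 0, 0.1, 0.0132, 0.0313, 0, 0, 0, 0.1, 0.0132, 0.0313, 0, 0, 0, 0.1]
}}

```text
time: 9.12
eef_pos: [0.548, 0.0467, 0.1751]
orientation: [3.141, -0.0, -2.808]
ft_force: [0.7, -0.7, -0.0]
opening: 0.093
grasp_force: 78.5
```

Call:
{"api": "carry_out", "payload": {
  "series": [0, 0, -0.02, 0, 0, 0, 0, 0, -0.02, 0, 0, 0, 0, 0, 0, 0, 0, 0, 0, 0, 0, 0, 0, 0, 0, 0, 0, 0, 0, 0]
}}

```text
time: 9.53
eef_pos: [0.5483, 0.0442, 0.1362]
orientation: [-3.141, 0.001, -2.809]
ft_force: [1.0, -0.4, -0.5]
opening: 0.091
grasp_force: 78.5
```

```bash
python3 - <<'E'
from h import *
np.set_printoptions(precision=4,suppress=True)
s=sense();p=grab_frame("wrist");print(s["eef_pos"],s["orientation"],abs(s["dq"]).max(),s["opening"],s["grasp_force"])
save(p,"w5.png",(200,140,440,320),3)
h=np.array([.5487,.0444,.066]);print("hole px",proj(p,h,s))
z=s["eef_pos"][2]
for l,zz in(("keyhole",.066),("key_seat",z-.0116),("key_bow",z+.0154)):
    print(l,[(x["location"],x["score"],atz(p,x["location"],zz,s)) for x in pinpoint(p,l)[:2]])
E
```

```text
[0.5483 0.0442 0.1362] [-3.1411  0.0009 -2.8094] 0.017373141609321522 0.0909327284756533 78.53597402572632
hole px [319.1941 215.6756]
keyhole [([320.0, 217.0], 0.94, array([0.5495, 0.0453, 0.066 ]))]
key_seat [([321.0, 250.9], 0.91, array([0.5469, 0.0449, 0.1246])), ([319.5, 213.7], 0.4, array([0.5274, 0.0373, 0.1246]))]
key_bow [([320.7, 279.2], 0.96, array([0.5477, 0.0449, 0.1516]))]
```

View pics/w5.png

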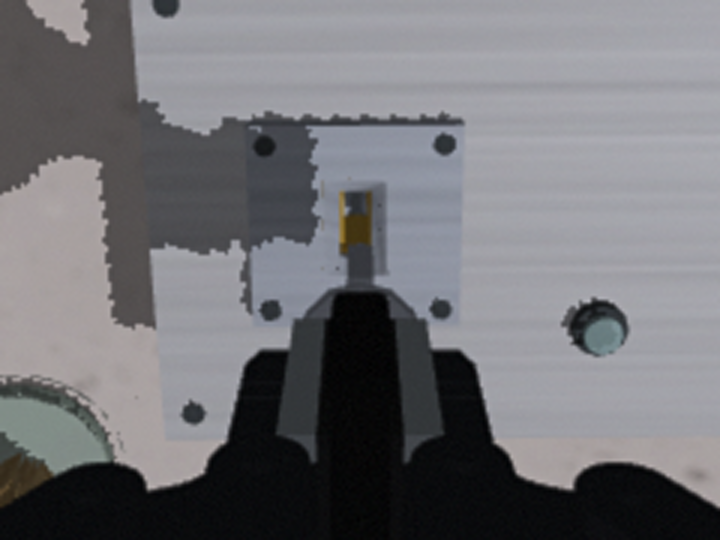

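The keyhole's lit slot is at (320,215) and the bit hangs over it. The measured offset is about +2.5 mm in x, so I'll shift and start inserting.

Call:
{"api": "carry_out", "payload": {
  "series": [0.002, 0.0007, -0.01, 0, 0, 0.05, 0, 0, -0.01, 0, 0, 0, 0, 0, -0.006, 0, 0, 0, 0, 0, -0.005, 0, 0, 0, 0, 0, -0.005, 0, 0, 0, 0, 0, 0, 0, 0, 0]
}}

```text
time: 10.23
eef_pos: [0.5495, 0.0448, 0.0982]
orientation: [-3.141, -0.002, -2.804]
ft_force: [1.0, -1.0, -2.2]
opening: 0.092
grasp_force: 78.6
```

Call:
{"api": "carry_out", "payload": {
  "series": [0, 0, -0.004, 0, 0, 0, 0, 0, -0.004, 0, 0, 0, 0, 0, 0, 0, 0, 0]
}}

```text
time: 10.48
eef_pos: [0.5506, 0.0445, 0.0915]
orientation: [-3.14, 0.001, -2.805]
ft_force: [0.5, -2.4, 0.6]
opening: 0.091
grasp_force: 78.6
```

The tip is about 16 mm into the slot with no resistance. Next, past the pins.

Call:
{"api": "carry_out", "payload": {
  "series": [0, 0, -0.004, 0, 0, 0, 0, 0, -0.004, 0, 0, 0, 0, 0, -0.004, 0, 0, 0, 0, 0, -0.003, 0, 0, 0, 0, 0, 0, 0, 0, 0, 0, 0, 0, 0, 0, 0],
  "squeeze": 110
}}

```text
time: 10.98
eef_pos: [0.5507, 0.0446, 0.0778]
orientation: [-3.14, 0.002, -2.805]
ft_force: [-1.5, -3.2, 6.5]
opening: 0.094
grasp_force: 109.4
```

Call:
{"api": "carry_out", "payload": {
  "series": [0, 0, -0.003, 0, 0, 0, 0, 0, 0, 0, 0, 0, 0, 0, 0, 0, 0, 0]
}}

```text
time: 11.23
eef_pos: [0.5508, 0.0445, 0.0776]
orientation: [-3.141, 0.002, -2.805]
ft_force: [-7.2, -3.3, 22.6]
opening: 0.081
grasp_force: 112.4
```

Seated: it stopped at the predicted height with 22 N. I'll ease the push and turn clockwise.

Call:
{"api": "carry_out", "payload": {
  "series": [0, 0, 0.0015, 0, 0, -1, 0, 0, 0, 0, 0, -1, 0, 0, 0, 0, 0, -1, 0, 0, 0, 0, 0, -1, 0, 0, 0, 0, 0, -1, 0, 0, 0, 0, 0, -1, 0, 0, 0, 0, 0, 0]
}}

```text
time: 11.82
eef_pos: [0.551, 0.0439, 0.0777]
orientation: [-3.141, 0.003, 2.952]
ft_force: [-3.0, -3.0, 14.9]
opening: 0.087
grasp_force: 110.8
```

```bash
python3 -c "
from h import *
s=sense();print(s['eef_pos'],s['orientation'],s['ft_force'],s['ft_torque'],s['qpos'])"
```

```text
[0.55096588 0.04390889 0.07768851] [-3.14087976e+00  2.70704397e-03  2.95207841e+00] [-2.96916159 -2.95186459 14.94408517] [-0.93127455  0.813264    0.00912811] [-0.56355286  0.50475949  0.62040743  1.73425283 -0.33723709  1.00871083
  1.5606299 ]
```

Call:
{"api": "carry_out", "payload": {
  "series": [0, 0, 0, 0, 0, -1, 0, 0, 0, 0, 0, -1, 0, 0, 0, 0, 0, -1, 0, 0, 0, 0, 0, -1, 0, 0, 0, 0, 0, -1, 0, 0, 0, 0, 0, -1, 0, 0, 0, 0, 0, -1, 0, 0, 0, 0, 0, -1]
}}

```text
time: 12.48
eef_pos: [0.5507, 0.0431, 0.0777]
orientation: [3.141, 0.003, 2.253]
ft_force: [-3.3, -3.6, 16.0]
opening: 0.089
grasp_force: 110.9
```

Call:
{"api": "carry_out", "payload": {
  "series": [0, 0, 0, 0, 0, -1, 0, 0, 0, 0, 0, -1, 0, 0, 0, 0, 0, -1, 0, 0, 0, 0, 0, -1, 0, 0, 0, 0, 0, 0, 0, 0, 0, 0, 0, 0]
}}

```text
time: 12.98
eef_pos: [0.5504, 0.0429, 0.0777]
orientation: [3.141, 0.003, 1.907]
ft_force: [-3.9, -4.1, 16.4]
opening: 0.086
grasp_force: 111.1
```

```bash
python3 -c "
from h import *
s=sense();print(s['eef_pos'],s['orientation'],s['ft_force'],s['ft_torque'],s['qpos'])"
```

```text
[0.55035776 0.0428628  0.07768452] [3.14113371e+00 2.64027675e-03 1.90698054e+00] [-3.91922725 -4.09272948 16.40825416] [-1.16871761  1.11972732  0.03342874] [-0.72675659  0.58014066  0.87619397  1.74060244 -0.5011292   1.05999454
  0.65777717]
```

Call:
{"api": "carry_out", "payload": {
  "series": [0, 0, 0, 0, 0, -1, 0, 0, 0, 0, 0, 0, 0, 0, 0, 0, 0, 0]
}}

```text
time: 13.23
eef_pos: [0.5502, 0.0428, 0.0777]
orientation: [3.141, 0.003, 1.821]
ft_force: [-4.3, -4.6, 16.7]
opening: 0.085
grasp_force: 111.1
```

```bash
python3 - <<'E'
from h import *
np.set_printoptions(precision=4,suppress=True)
s=sense();print(s['eef_pos'],s['orientation'],s['ft_force'],s['ft_torque'],s['grasp_force'])
p=grab_frame("wrist");save(p,"w6.png",(200,140,440,320),3)
z=s["eef_pos"][2]
for l,zz in(("key_seat",z-.0116),("key_bow",z+.0154),("toggle_tip",.11)):
    print(l,[(x["location"],x["score"],atz(p,x["location"],zz,s)) for x in pinpoint(p,l)[:2]])
sc=grab_frame("scene");print(pinpoint(sc,"toggle_tip")[:2])
E
```

```text
[0.5502 0.0428 0.0777] [3.1413 0.0028 1.8212] [-4.3477 -4.5815 16.6653] [-1.2361  1.1828  0.3842] 111.14516615867615
key_seat [([320.1, 250.8], 0.57, array([0.5499, 0.0438, 0.0661]))]
key_bow [([316.6, 281.0], 0.74, array([0.5488, 0.0418, 0.0931]))]
toggle_tip []
[{'location': [301.5, 182.0], 'score': 0.37}]
```

View pics/w6.png

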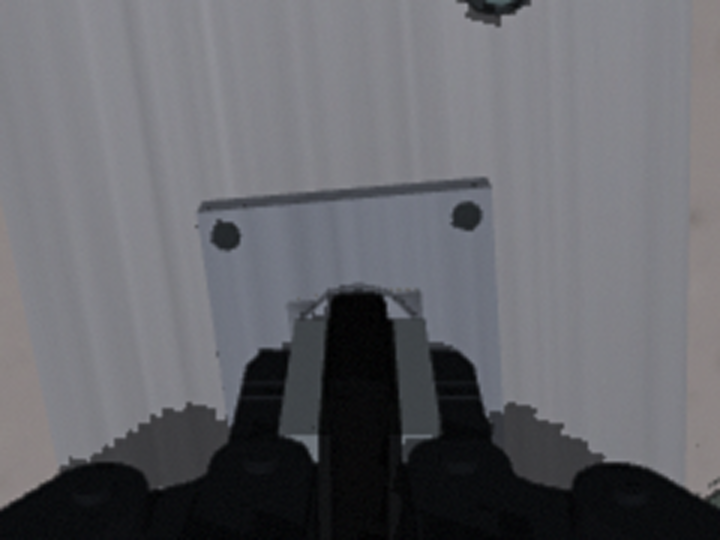

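The collar lies on the plate with the key turned. Torque jumped to 0.38 Nm, so it is at the stop. The scene camera still places the toggle at (301,182), its on position. Handing in.

```bash
python3 -c "
from cell import *
print(finish_job())"
```

```text
the job is handed in; nothing more can be done
None
```

The job is handed in (no verdict came back): the toggle reads on, and the key is home, turned clockwise to its stop and still held by the gripper; the moves stayed clear of the cups and bell, though I took no final picture of them.

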